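# Clamp the drawer pull and index the slide to its next station

### The arm

A 7-joint arm with a two-finger parallel gripper is mounted at the origin on the work surface. World frame = base frame: x ahead of the robot, y to its left, z up, the work surface at z = 0. Lengths are in m, angles in rad, forces in N, time in s.
With the tool pointing down it reaches from about 0.4 to 0.9 m from the base axis. Payload 5.6 kg.
Tool frame: the origin (TCP) lies midway between the tips of the shut fingers; the grasp point (between the pads) lies 19 mm behind it; z points along the fingers, y is the line along which they close (so a half turn about z gives the same grasp; the last joint's range is limited). The gripper opens to 92 mm and grips with 3 to 60 N. Pads are 20 mm wide; open, the fingers measure 128 mm over their backs; the gripper's body (75 mm by 189 mm) begins 69 mm behind the grasp point.
Start: joints at [-1.235, 0.468, -0.012, 1.603, 0.006, 1.071, -0.056], TCP at [0.24, 0.604, 0.215] pointing down, gripper open.
Joint ranges: [-2.53, 2.53], [-0.31, 2.02], [-1.57, 1.55], [0.28, 2.44], [-1.29, 4.43], [0.15, 1.84], [-2.92, 2.92]. Speed limits (rad/s): [2.57, 2.57, 3.14, 3.14, 3.14, 3.14, 3.14].

### API

Orientations are given as a 3x3 rotation matrix whose columns are the frame's x, y, z axes.
In Python, from station import env, effector, solver, viewer, workorder, search_frame, tip_of gives the robot as it stands. Calls block until the motion is done:
- env.reach(position, orientation): joint-space move of the TCP to a pose.
- env.movel(position, frame=None, rate=0.15): straight line of the TCP; frame=None keeps the orientation; rate is the mean speed in m/s.
- env.goto_joints(angles): joint-space move.
- effector.release() and effector.grasp(squeeze=None): open the fingers fully, or close them until they stop; squeeze is the grip in N (None keeps the last).
- env.pause(seconds).
- solver.inverse_kinematics(position, orientation): joint angles nearest the present ones, or None.
- env.sense(): the state.
- viewer.read_camera(name): name is "side" or "top"; returns (picture, depth): 480x640x3 uint8, red, green, blue; 480x640 float32, m along the optical axis (not along the pixel's ray), 0 where there is no reading.
- viewer.camera_info(name): a dict with "intrinsics" (3x3 intrinsics, pixels), "eye" and "rotation" of the camera in the world. Camera axes: x right, y up, looking along -z (the intrinsics and any distortion apply to the point x, -y, -z); pixel columns grow to the right and rows downward; lengths in m; the calibration is good to about 2 mm. A picture is of the moment at which its call begins. camera_info takes no time and is no camera call.
A pose or a line that the arm cannot do raises env.PlanningError and nothing moves.
- workorder.finish_job(): hands the job in; it is judged then, once.
Trained networks look in the newest picture that a camera, given by its name, has taken for a name from the list of things; names that differ only in an ending like _2 or _b are one class to them, and where a whole thing is asked for, a point or a joint stands for the part that bears it (a point fixed in the world has none). Each returns a list of dicts, best first, with "score" (0 to 1); they miss things now and then, are a little off and sometimes report something else, mostly with a low value. They report only what shows in the picture. A call takes as long as a camera call. They do not tell look-alikes from the thing itself.
- search_frame(camera, name): "at" ([x, y, z] in m, in world coordinates, good to about 4 mm: the middle of the surface that is visible of it).
- tip_of(camera, name): "at" ([x, y, z] in m, in world coordinates, good to about 4 mm: a listed point, or the origin of a listed thing).
The state is a dict: "t": time; "joint_positions": joint angles; "joint_velocities": joint speeds; "tau": joint torques, N m; "ee_pos": TCP position; "tcp_rot": TCP orientation; "wrist_force": force on the tool from outside, world axes, zero at the start; "moment": the same for the moment, N m; "gripper_width": finger opening in m; "grasp_force": force on a finger pad.
Only numpy, scipy, OpenCV 4.12 (cv2) and the standard library are available. Lean on these libraries where they do the work, as an engineer would, in place of code of your own. Each camera call takes 0.05 s, during which the arm holds its last target. There are 200 camera calls.

### The job

The drawer pull is lying in the carriage of the indexing slide with the blue hold-down cover standing open. With the carriage still at its first station, press the cover down until the white catch snaps and holds it shut; then push the carriage along its rails to the next station - the second, not the third - feeling for the hidden notch, so that the index plunger drops fully home, and let go. Leave the other things on the bench where they are.

Things in the scene. Friction and masses are not known exactly. Their poses are not given: they have to be found in the camera images.
- carriage (a joint): grey carriage on its two rails, m along rig +y (robot's left). 0 = first station, its start. Second station: a notch hidden in the closed index channel, anywhere from 0.108 to 0.163; third at 0.250, end 0.261. A notch draws the carriage in over its last 8 mm and centres it when let go; pushing on out takes about 7 N, rising to 13 N over 4 mm; between notches it slides at 2 N. Mass about 0.9 kg
- plunger (a joint): lift of the sprung index plunger, m: 0 (within 1 mm) = its ball nose home in a notch, 0.005 to 0.006 = riding between notches. It lifts and drops by itself as the carriage is pushed and need not be pulled
- knob_top (a point): top of the plunger's red mushroom knob (26 mm wide) at the carriage's far right corner, 55 mm in rig +x and 75 mm in rig -y of the carriage's middle; about 95 mm above the bench when the plunger is home, 6 mm higher with a yellow band showing below it when it is not
- push_face (a point): centre of the outer face of the upright aluminium push plate on the carriage's trailing end (rig -y): plate 80 wide (rig x), 10 thick, top 110 above the bench; this point is 85 above it, on the middle line. Axes: the rig's, +y = the way to push (closed fingers square on the face do), +x away from the robot, z up. The fixed bed below is 150 wide, 500 long, 43 high; behind the plate 34 mm are free
- cover (a joint): opening of the blue cover, rad: 0 = shut; starts at 1.25 to 1.6 (about upright). Stiff hinge (0.07 N m): it stays where it is left. Its strike meets the white catch's rollers at about 0.13; from there about 8 to 12 N down at the press spot snaps it past the middle (0.06); the catch then holds it at 0
- cover_pin (a point): middle of the cover's hinge axis, which runs along the rails (rig y) on the far side of the carriage, 42 mm in rig +x of its middle line, 86 mm above the bench. Axes: the rig's. The shut cover reaches 112 mm from here in rig -x
- press_spot (a point): where to press, over the strike: on the outer (shut: upper) face of the cover (8 thick, 72 wide along the rails), 87 mm from the hinge axis and 4 mm off it; shut, 90 mm above the bench. Axes turn with the cover: +z out of this face, -x to the free edge 25 mm on. With the cover open this face looks away from the robot, with free room behind it
- cradle (a point): middle of the cradle's floor on the carriage, 60 mm above the bench, where the pull's origin lies; axes: the rig's
- pull: aluminium drawer pull lying loose in the cradle, upside down: bar 168 x 12 x 12 along its y, two 12 mm feet standing up at y = -64 and +64, 40 high in all; origin under the bar's middle. The shut cover comes down between the feet
- dispenser: black push dispenser of washers, fixed to the bench beyond the slide, only roughly where the second station is; foot 100 x 100, 188 tall; origin under its middle. Not used now
- spare_pull: bystander: second aluminium drawer pull, standing on its feet, 168 long (its y), 40 high; origin under its middle
- wrench: bystander: chrome adjustable wrench lying flat, about 205 long (its x), 14 high; origin under its middle
- stopper: bystander: red hard silicone bottle stopper standing on its head, 52 wide, 66 tall; origin under it
- spare_catch: bystander: spare white nylon roller catch, 62 x 24 x 19; origin under its middle
- screw_jar: bystander: jar of screws with a black cap, 68 wide, 85 tall; origin under it
Mind the look-alikes: they are no part of the job. What is shaped like the pull but yellow is not meant.

How it is judged:
By the outcome, as a careful person would: the job done as asked, in the order asked, and still so for the second after the job is handed in, with the robot touching nothing.
It also fails if it takes over 51 s, if anything falls off the work surface, if the arm or the gripper's body presses on something with over 40 N, if the wrist force passes 120 N, or if a joint passes its speed limit or range.

## Working session

There is one attempt and no reset: what is moved stays moved. The work goes in short steps, each a Python script; the robot and the scene stay as the last script left them, time stands still between calls to the robot, and variables do not carry over. Pictures are saved under pics/ and viewed, at most 10 in all, crops included, and the job is handed in when it is done.

```bash
mkdir -p pics; ls; cat > h.py <<'E'
import numpy as np, cv2
from station import env, effector, solver, viewer, workorder, search_frame, tip_of
def snap(cam,name):
    p,d=viewer.read_camera(cam); cv2.imwrite(f'pics/{name}.png',p[:,:,::-1]); np.save(f'pics/{name}.npy',d); return p,d
def world(cam,d,u,v):
    c=viewer.camera_info(cam);K=np.array(c['intrinsics']);z=d[v,u]
    r=np.array([(u-K[0,2])/K[0,0]*z,-(v-K[1,2])/K[1,1]*z,-z]);return np.array(c['rotation'])@r+np.array(c['eye'])
def proj(cam,P):
    c=viewer.camera_info(cam);K=np.array(c['intrinsics']);q=np.array(c['rotation']).T@(np.array(P)-np.array(c['eye']))
    return K[0,2]+K[0,0]*q[0]/-q[2],K[1,2]-K[1,1]*q[1]/-q[2]
E
python3 - <<'E'
from h import *
np.set_printoptions(precision=4,suppress=True)
for c in('side','top'):
    snap(c,c+'0'); i=viewer.camera_info(c); print(c,i)
    for n in('knob_top','push_face','cover_pin','press_spot','cradle','carriage','dispenser'):
        for r in tip_of(c,n)[:2] if n!='carriage' else search_frame(c,n)[:2]:
            print(n,np.array(r['at']),round(r['score'],2),np.round(proj(c,r['at'])))
print(env.sense()['t'])
E
```

```text
pics
side {'intrinsics': array([[488.4246,   0.    , 312.6224],
       [  0.    , 488.4246, 234.2705],
       [  0.    ,   0.    ,   1.    ]]), 'eye': array([ 0.1547, -0.9073,  0.7496]), 'rotation': array([[ 0.939 ,  0.1941, -0.284 ],
       [-0.3434,  0.4804, -0.807 ],
       [-0.0202,  0.8553,  0.5178]])}
knob_top [0.7247 0.075  0.0013] 0.71 [390. 255.]
knob_top [ 0.621  -0.0915  0.0877] 0.64 [386. 270.]
push_face [ 0.5813 -0.2064  0.0865] 0.81 [395. 304.]
push_face [ 0.6914  0.4217 -0.0014] 0.57 [332. 204.]
cover_pin [ 0.6211 -0.0897  0.0855] 0.9 [386. 271.]
cover_pin [ 0.468   0.4378 -0.0042] 0.21 [265. 215.]
press_spot [ 0.6059 -0.0913  0.17  ] 0.94 [382. 242.]
cradle [ 0.5842 -0.0893  0.062 ] 0.7 [371. 282.]
carriage [ 0.5752 -0.1243  0.0597] 0.85 [374. 293.]
carriage [0.3334 0.1949 0.038 ] 0.29 [239. 251.]
dispenser [0.7221 0.0756 0.0025] 0.62 [389. 255.]
top {'intrinsics': array([[533.3136,   0.    , 318.1845],
       [  0.    , 533.3136, 236.4154],
       [  0.    ,   0.    ,   1.    ]]), 'eye': array([0.3658, 0.0912, 1.1833]), 'rotation': array([[-0.0032,  0.9925, -0.1225],
       [-0.9999, -0.0045, -0.0106],
       [-0.011 ,  0.1224,  0.9924]])}
knob_top [ 0.6362 -0.1668  0.0978] 0.4 [448. 171.]
push_face [ 0.5816 -0.2076  0.0838] 0.56 [467. 198.]
push_face [0.694  0.4237 0.001 ] 0.37 [178. 158.]
cover_pin [ 0.6222 -0.0919  0.0855] 0.83 [411. 179.]
press_spot [ 0.6027 -0.0914  0.1722] 0.93 [418. 178.]
cradle [ 0.5747 -0.0904  0.0599] 0.79 [409. 203.]
carriage [ 0.571  -0.1002  0.0555] 0.94 [413. 205.]
carriage [0.3364 0.2106 0.0423] 0.49 [268. 316.]
dispenser [0.7205 0.0716 0.0032] 0.83 [332. 145.]
0.8
```

View pics/side0.png

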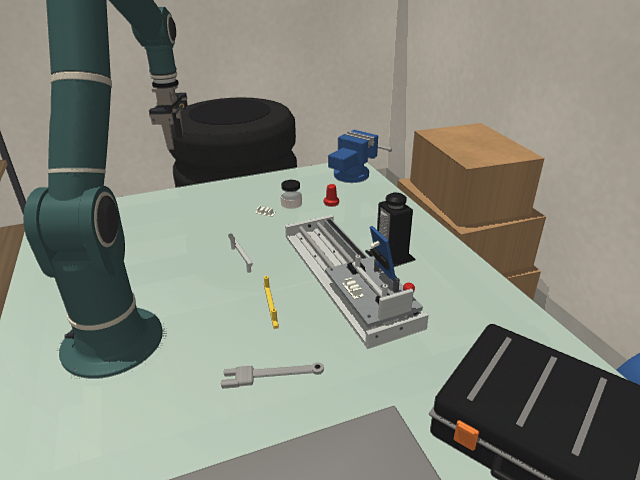

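View pics/top0.png

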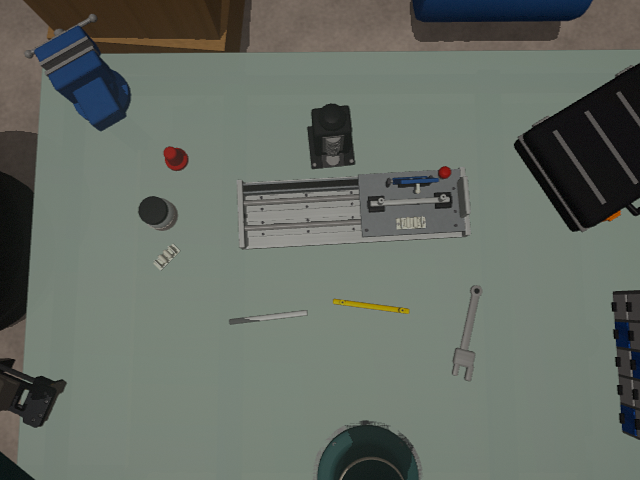

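The side view shows the slide with the blue cover standing up at about (382,245), the push plate at (395,304) and the red knob at (409,288). In the top view the slide runs from (240,215) to (469,200), slightly yawed. The networks' rig points agree with both pictures. Next I get the rig yaw from depth.

```bash
python3 - <<'E'
from h import *
np.set_printoptions(precision=4,suppress=True)
c=viewer.camera_info('top');K=np.array(c['intrinsics']);d=np.load('pics/top0.npy')
v,u=np.mgrid[:480,:640];r=np.stack([(u-K[0,2])/K[0,0]*d,-(v-K[1,2])/K[1,1]*d,-d],-1)
W=r@np.array(c['rotation']).T+np.array(c['eye'])
m=(W[...,2]>.03)&(W[...,2]<.07)&(W[...,0]>.45)&(W[...,0]<.70)&(W[...,1]>-.3)&(W[...,1]<.35)&(d>0)
m=cv2.morphologyEx(m.astype(np.uint8),cv2.MORPH_OPEN,np.ones((5,5)))
n,l,s,_=cv2.connectedComponentsWithStats(m);k=1+s[1:,4].argmax();P=W[l==k][:,:2].astype(np.float32)
print(cv2.minAreaRect(P),s[k]); 
# blue cover points and red knob
p=cv2.imread('pics/top0.png')[...,::-1].astype(int)
b=(p[...,2]>p[...,0]+40)&(W[...,0]>.5)&(W[...,0]<.7)&(abs(W[...,1]+.09)<.06)
B=W[b];print('blue',len(B),B.min(0),B.max(0))
k=(p[...,0]>p[...,1]+80)&(W[...,0]>.55)&(abs(W[...,1]+.15)<.05);print('knob',W[k].mean(0),np.median(W[k],0),W[k].max(0))
g=(W[...,2]>.102)&(W[...,2]<.116)&(W[...,0]>.5)&(W[...,0]<.66)&(W[...,1]<-.18)&(W[...,1]>-.24)
print('plate',W[g].mean(0),cv2.minAreaRect(W[g][:,:2].astype(np.float32)))
h=(W[...,0]>.5)&(W[...,0]<.65)&(W[...,1]<-.213)&(W[...,1]>-.30)&(W[...,2]>.02);print(W[h].min(0),W[h].max(0))
E
```

```text
((0.5706201791763306, 0.02841174602508545), (0.14834529161453247, 0.5003342628479004), 2.961182117462158) [ 237  169  234   79 6720]
blue 179 [ 0.5881 -0.1248  0.0873] [ 0.6271 -0.0537  0.1995]
knob [ 0.6355 -0.1611  0.0924] [ 0.6347 -0.161   0.0925] [ 0.6464 -0.1518  0.0977]
plate [ 0.5824 -0.2001  0.1091] ((0.5833669900894165, -0.20115311443805695), (0.07993519306182861, 0.012110988609492779), 2.2174429893493652)
[ 0.5092 -0.2244  0.0209] [ 0.6496 -0.213   0.0488]
```

```bash
cat >> h.py <<'E'
np.set_printoptions(precision=4,suppress=True)
a=np.radians(2.96);rx=np.array([np.cos(a),np.sin(a),0]);ry=np.array([-np.sin(a),np.cos(a),0]);Z=np.array([0,0,1.])
RA=np.stack([rx,-ry,-Z],1)      # tool x = rig x
RB=np.stack([ry,rx,-Z],1)       # tool x = rig y
pin=np.array([.6197,-.0895,.086])
def press(th,extra=0.):
    return pin+rx*(-.087*np.cos(th)+.004*np.sin(th))+Z*(.087*np.sin(th)+.004*np.cos(th))
def st(tag=''):
    s=env.sense();print(tag,round(s['t'],2),s['ee_pos'],s['wrist_force']);return s
E
python3 - <<'E'
from h import *
effector.grasp(10)
s=st()
env.movel([.30,.5,.34],rate=.3)
up=press(1.33)+rx*.05;up[2]=.32
q=solver.inverse_kinematics(up,RA);print(q)
env.reach(up,RA);st('up')
dn=press(1.33)+rx*.035
env.movel(dn,RA,rate=.2);st('dn')
F0=np.array(env.sense()['wrist_force'])
for th in(1.33,1.1,.9,.7,.5,.35):
    o=.010*min(1,th/.6)
    env.movel(press(th)+rx*o,RA,rate=.08);st(th)
snap('side','s1')
E
```

```text
2.14 [0.2404 0.6039 0.2146] [0.5888 1.0734 0.3858]
[-0.4292  0.4658  0.7448  1.4925 -0.3207  1.3084 -1.1734]
up 5.3 [ 0.653  -0.0863  0.3198] [-0.0021  0.3038 -0.4863]
dn 6.2 [ 0.6388 -0.0888  0.1726] [-0.1603 -0.0361  0.9944]
1.33 6.66 [ 0.6134 -0.0897  0.1723] [ 0.685  -0.3594  0.5081]
1.1 7.06 [ 0.5939 -0.0908  0.1654] [ 0.4328 -0.0438 -0.0552]
0.9 7.42 [ 0.5788 -0.0916  0.1566] [ 0.7669  0.9438 -0.158 ]
0.7 7.79 [ 0.5656 -0.0923  0.145 ] [-0.1662  1.1112 -0.4732]
0.5 8.18 [ 0.5531 -0.0929  0.1308] [-0.1894 -0.2053  0.0631]
0.35 8.51 [ 0.5447 -0.0934  0.1192] [0.0749 0.6465 0.131 ]
```

View pics/s1.png

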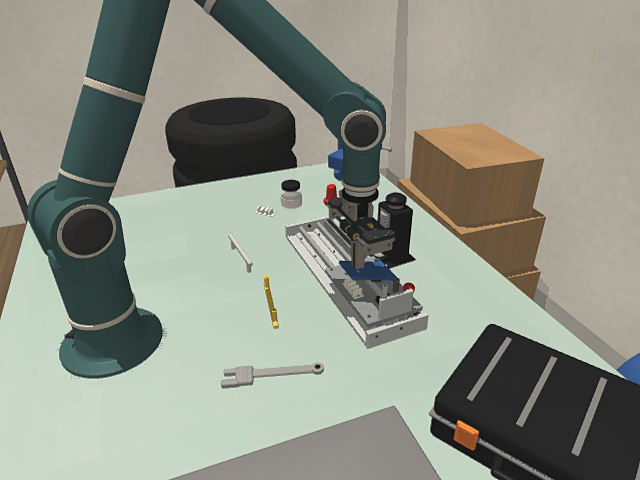

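The cover, at about (370,270), is swinging down under the fingertips with the carriage unmoved. Next I press it home.

```bash
python3 - <<'E'
from h import *
env.movel(press(.17),RA,rate=.06);st('.17')
p=press(.0);z=press(.17)[2]
while z>.082:
    z-=.002; p[2]=z; env.movel(p,RA,rate=.02); s=st(round(z,4))
    if s['wrist_force'][2]>28: break
p[2]=.16; env.movel(p,RA,rate=.2);st()
q=p-rx*.0-ry*.0; snap('side','s2');d=snap('top','t2')
for c in('side','top'):
    for n in('press_spot','push_face','knob_top'):
        for r in tip_of(c,n)[:1]: print(c,n,np.array(r['at']),r['score'])
i=cv2.imread('pics/s2.png')[190:350,270:450];cv2.imwrite('pics/s2c.png',cv2.resize(i,None,fx=3.5,fy=3.5,interpolation=2))
E
```

```text
.17 9.02 [ 0.5342 -0.0939  0.1043] [ 0.172   0.2182 -0.5514]
0.1027 9.31 [ 0.5331 -0.094   0.1029] [0.8675 0.2731 0.0189]
0.1007 9.56 [ 0.5331 -0.0941  0.1016] [-2.1217  0.4418 10.0755]
0.0987 9.81 [ 0.5327 -0.0941  0.0994] [-1.9431 -0.3512  7.5077]
0.0967 10.06 [ 0.5324 -0.0941  0.0966] [-0.9151 -0.5551  2.1663]
0.0947 10.31 [ 0.5328 -0.0939  0.0943] [-1.1752 -0.2208 -0.272 ]
0.0927 10.56 [ 0.5328 -0.094   0.0925] [ 0.4285  0.4264 -0.1537]
0.0907 10.81 [ 0.5327 -0.094   0.0905] [0.2821 0.2452 0.5004]
0.0887 11.06 [ 0.5331 -0.0941  0.0897] [-3.3952  1.0882 11.3011]
0.0867 11.31 [ 0.5331 -0.0941  0.0892] [-8.2152  1.1603 24.3496]
0.0847 11.56 [ 0.5332 -0.0943  0.0887] [-12.6501   3.2433  40.2168]
 12.08 [ 0.5325 -0.0935  0.1594] [ 0.3091  0.6615 -0.8071]
side press_spot [ 0.5357 -0.0942  0.0883] 0.95
side push_face [ 0.5842 -0.2052  0.0881] 0.96
side knob_top [ 0.5321 -0.0958  0.0897] 0.71
top press_spot [ 0.5332 -0.0963  0.0902] 0.79
```

View pics/s2c.png

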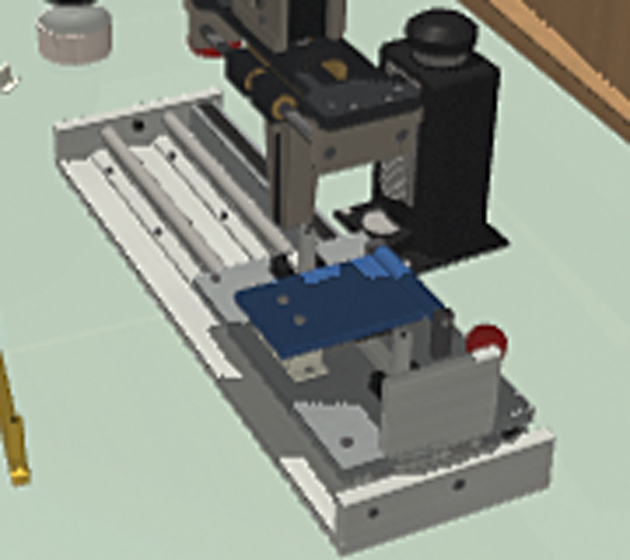

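The catch gave way at about 10 N, then the cover met a hard stop at 89.7 mm. It stays flat shut in the crop with the fingers lifted, and the plate has not moved. Next I push.

```bash
python3 - <<'E'
from h import *
face=np.array([.5833,-.2065,0])
P=lambda s,z=.072: face+ry*(s-.010)+Z*z
env.movel(P(-.014,.19),rate=.25)
env.reach(P(-.014,.19),RB)
env.movel(P(-.008),RB,rate=.15);st('behind')
f=lambda s:-np.array(s['wrist_force'])@ry
pos=lambda s:(np.array(s['ee_pos'])-face)@ry+.010
b=-.008;c0=None
while b<.022:
    b+=.002;env.movel(P(b),RB,rate=.04);s=env.sense();print(round(b,3),round(pos(s),4),round(f(s),1),end=' | ')
env.movel(P(.098),RB,rate=.06);s=env.sense();print('\n',s['t'],pos(s),f(s))
b=.098
while b<.175:
    b+=.001;env.movel(P(b),RB,rate=.03);s=env.sense();print(round(b,3),round(pos(s),4),round(f(s),1),end=' | ')
    if f(s)>4.5:
        env.pause(.1);s=env.sense();print('chk',pos(s),f(s))
        if f(s)>4.5: break
st()
E
```

```text
behind 15.43 [ 0.5849 -0.2249  0.0729] [ 0.0948 -0.7376  0.6317]
-0.006 -0.0059 -0.2 | -0.004 -0.0037 0.5 | -0.002 -0.0018 0.1 | 0.0 -0.0007 2.8 | 0.002 -0.0003 5.0 | 0.004 0.0004 7.6 | 0.006 0.0014 10.7 | 0.008 0.0029 11.1 | 0.01 0.0048 10.7 | 0.012 0.01 3.0 | 0.014 0.0142 1.9 | 0.016 0.0168 0.7 | 0.018 0.0187 1.8 | 0.02 0.0205 0.9 | 0.022 0.0225 0.9 | 
 20.5917 0.09936344361015484 -0.5663856718047188
0.099 0.0998 -0.4 | 0.1 0.1002 -0.0 | 0.101 0.1011 -0.2 | 0.102 0.1021 -0.0 | 0.103 0.1031 -0.2 | 0.104 0.1041 -0.4 | 0.105 0.1051 0.2 | 0.106 0.1061 0.6 | 0.107 0.1071 0.1 | 0.108 0.1074 2.3 | 0.109 0.1076 5.9 | chk 0.10765310414294357 5.284694871749482
 23.44 [ 0.5782 -0.109   0.072 ] [ 0.151  -5.2839 -0.6315]
```

Resistance is 5.3 N at a carriage travel of about 0.108–0.109, after a free run, which fits a notch. I'll back off and check the knob.

```bash
python3 - <<'E'
from h import *
s=env.sense();p=np.array(s['ee_pos'])
env.movel(p-ry*.02,RB,rate=.1);env.movel(p-ry*.02+Z*.2,RB,rate=.3)
st();snap('side','s3');snap('top','t3')
for c in('side','top'):
    for n in('press_spot','push_face','knob_top','cradle'):
        for r in tip_of(c,n)[:1]: print(c,n,np.array(r['at']),r['score'],(np.array(r['at'])-[.5833,-.2065,0])@ry)
i=cv2.imread('pics/s3.png')[190:350,270:450];cv2.imwrite('pics/s3c.png',cv2.resize(i,None,fx=3.5,fy=3.5,interpolation=2))
E
```

```text
24.62 [ 0.5784 -0.1281  0.2706] [-1.0995  1.136   1.154 ]
side press_spot [0.5286 0.0125 0.0878] 0.72 0.22153245714618405
side push_face [ 0.5771 -0.0973  0.0879] 0.6 0.10937446886835477
side knob_top [ 0.6339 -0.0528  0.094 ] 0.41 0.15088201619209363
side cradle [0.5751 0.0193 0.0656] 0.83 0.22592218204153264
top press_spot [0.5275 0.0137 0.0901] 0.61 0.22278765878619325
top push_face [ 0.5783 -0.0998  0.0859] 0.56 0.10681583777406821
top knob_top [ 0.6309 -0.0574  0.0992] 0.6 0.1464430696855275
top cradle [0.5744 0.0181 0.0637] 0.94 0.22475993018502152
```

View pics/s3c.png

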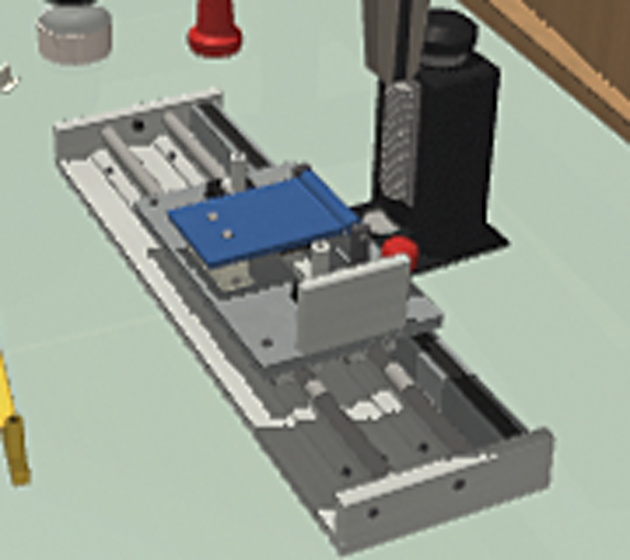

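The crop shows the cover still shut and no yellow under the red knob, though the plate partly hides it. I'll compare the knob's height in depth with its first-station value.

```bash
python3 - <<'E'
from h import *
for cam,n0,n1 in(('top','top0','t3'),('side','side0','s3')):
  for n in(n0,n1):
    p=cv2.imread(f'pics/{n}.png')[...,::-1].astype(int);d=np.load(f'pics/{n}.npy')
    for nm,m in(('red',(p[...,0]>p[...,1]+80)&(p[...,2]<p[...,1]+40)),('yel',(p[...,0]>p[...,2]+60)&(p[...,1]>p[...,2]+50))):
        v,u=np.where(m&(d>0));W=np.array([world(cam,d,a,b) for a,b in zip(u,v)])
        k=(abs(W[:,0]-.634)<.03)&(W[:,1]<0)&(W[:,1]>-.2)&(W[:,2]>.05);
        print(n,nm,k.sum(),*( (W[k].mean(0),np.sort(W[k][:,2])[-12:].round(4)) if k.sum() else ()))
p=cv2.imread('pics/t3.png')[130:260,230:480];cv2.imwrite('pics/t3c.png',cv2.resize(p,None,fx=3,fy=3,interpolation=2))
E
```

```text
top0 red 86 [ 0.6355 -0.1611  0.0924] [0.0948 0.0948 0.0949 0.095  0.0953 0.0953 0.0955 0.0957 0.096  0.0964
 0.0965 0.0977]
top0 yel 0
t3 red 97 [ 0.6294 -0.0535  0.0926] [0.0954 0.0955 0.0956 0.0957 0.0961 0.0962 0.0964 0.0967 0.0967 0.0971
 0.0992 0.0998]
t3 yel 0
side0 red 54 [ 0.6357 -0.1671  0.0921] [0.0941 0.0942 0.0943 0.0944 0.0945 0.0945 0.0945 0.0949 0.095  0.095
 0.0955 0.0957]
side0 yel 0
s3 red 45 [ 0.6309 -0.0591  0.0925] [0.094  0.094  0.0941 0.0942 0.0945 0.0946 0.0946 0.0953 0.0957 0.0961
 0.0965 0.0973]
s3 yel 0
```

View pics/t3c.png

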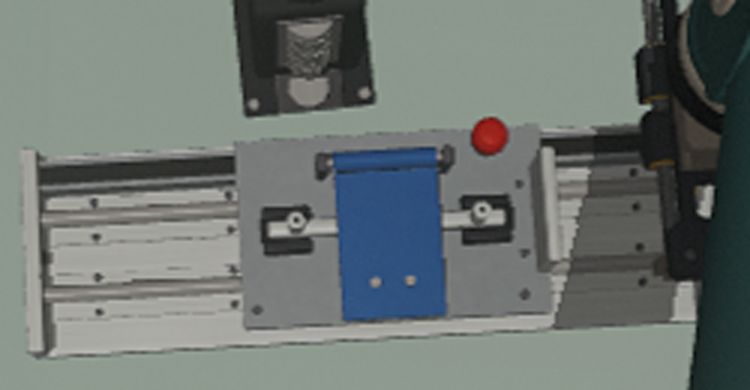

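The knob is at the same height as at station one (mean 0.0925 against 0.0923), no yellow shows, and travel is about 0.108 m. The cover is shut and the pull still in place, so I'm handing in.

```bash
python3 -c "
from h import *
print(workorder.finish_job())"
```

```text
the job is handed in; nothing more can be done
None
```

The job is handed in: the cover is snapped shut under the catch, and the carriage is at the second station (about 0.108 m along) with the knob back at its home height. The arm is clear, at about 25 s of the 51 s allowed.

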